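Tip a power module over a stop rail and dock it on its side

ROBOT

A 7-joint arm with a two-finger parallel gripper is mounted at the origin on the work surface. World frame = base frame: x ahead of the robot, y to its left, z up, the work surface at z = 0. Lengths are in m, angles in rad, forces in N, time in s.
With the tool pointing down it reaches from about 0.425 to 0.875 m from the base axis. Payload 4.7 kg.
Tool frame: the origin (TCP) lies midway between the tips of the shut fingers; the grasp point (between the pads) lies ctrl.grasp_offset behind it (ctrl.grasp_offset is the distance from the TCP to the grasp point, in m); z points along the fingers, y is the line along which they close (so a half turn about z gives the same grasp; the last joint's range is limited). The gripper opens to 87 mm and grips with 3 to 60 N. Pads are 19 mm wide; open, the fingers measure 117 mm over their backs; the gripper's body (75 mm by 190 mm) begins 51 mm behind the grasp point.
Start: joints at [-1.235, 0.321, -0.07, 1.45, 0.023, 1.371, -0.057], TCP at [0.206, 0.617, 0.223] pointing down, gripper open.
Joint ranges: [-2.86, 2.86], [-0.3, 2.09], [-1.38, 1.24], [0.06, 2.45], [-1.56, 4.7], [0.09, 2.05], [-2.69, 2.69]. Speed limits (rad/s): [2.57, 2.57, 3.14, 3.14, 3.14, 3.14, 3.14].

INTERFACE

Orientations are given as a rotation vector (axis times angle).
In Python, from bench import ctrl gives the robot as it stands. The module is installed in compiled form; this text tells all that it offers.
- The arm moves only by the tool jog_arm, never from a script. Its argument "moves" is one flat list of numbers, 7 for each row, row after row: the shift along the tool's x, y, z in units of 30 cm (1.0 is 30 cm), then the turn, a rotation vector about the tool's x, y, z in units of 60 degrees (1.0 is 60 degrees), then the gripper's target within -1 to 1 (fully open at 1, half-way at 0, shut at -1). In form: [x, y, z, wx, wy, wz, fingers, x, y, z, wx, wy, wz, fingers, ...]. A call has exactly 8 rows; each row is the pose to reach, as a shift and turn from the pose commanded when the call began, along the tool's axes at that moment; what a row does not reach only later rows make up. A row lasts 1/8 s, in which the tool goes at most 62.5 mm and 10.7 degrees, less where a joint would pass 70% of its speed; a pose out of reach is approached as far as the arm can. A call with a number of a shift or a turn outside -1 to 1 is refused whole. A call with a gripper value outside its range is refused whole. The fingers move at their own pace and stop on an object; "newtons" is the grip in N (left out, the last holds). Time passes only in rows, so rows that repeat a pose let the fingers close, or fill a call up. It gives the time, the measured TCP pose, the force, the opening and the grip force at its end, in the units of the state.
- ctrl.get_state(): the state, without advancing time (a new reading comes with each control period).
- ctrl.get_image(name): name is "scene" or "top"; returns a dict with "pixels" (400x640x3 uint8, red, green, blue), "fx", "fy", "cx", "cy" (pixels), "xyz" and "rotation" of the camera in the world. Camera axes: x right, y up, looking along -z (the intrinsics and any distortion apply to the point x, -y, -z); pixel columns grow to the right and rows downward; lengths in m; the calibration is good to about 2 mm. A picture is of the moment at which its call begins. There is no depth.
- ctrl.close_job(): hands the job in; it is judged then, once.
The state is a dict: "time": time; "joint_positions": joint angles; "qd": joint speeds; "joint_torque": joint torques, N m; "position": TCP position; "tool_rot": TCP orientation; "ft_force": force on the tool from outside, world axes, zero at the start; "torque": the same for the moment, N m; "grip_width": opening from 0.0 (shut) to 1.0 (fully open); "grip_force": force on a finger pad.
Only numpy, scipy, OpenCV 4.12 (cv2) and the standard library are available. Lean on these libraries where they do the work, as an engineer would, in place of code of your own. Each camera call takes 0.05 s, during which the arm holds its last target. There are 200 camera calls.

TASK

Stand the blue power module upright on the mat with its foot butted squarely against the outer face of the rail nearer the robot, midway along it, terminal side facing away from the rails, and let go; then push its top over so that it comes to lie across both rails, terminal side up, and leave it lying there by itself. Then take it up again as it lies and put it on the grey test dock, lying lengthwise with the terminal side still up and its contact end pushed home against the dock's black contact block, between the yellow lines, and let go. Never lay the module down on the bare bench, and leave the other things on the bench where they are.

Things in the scene. Friction and masses are not known exactly. Their poses are not given: they have to be found in the camera images.
- module: Blue rigid box 50 (own x) by 56 (own y) by 150 mm (own z), 0.5 to 0.8 kg, balanced about its middle; starts standing on the mat. Origin: centre of its foot; own z runs to the contact end (three brass pads). Terminal side: -x face (green strip, white plate on its lower part); +x face has black vent slots, y faces dark stripes.
- module_mid (a point): Middle of the module, 75 mm above its origin along own z.
- module_foot (a point): Midpoint of the foot edge on the +x (vent) side: 25 mm from the origin along own x.
- module_top (a point): Centre of the contact end face, 150 mm from the origin along own z.
- rails: Fixed pair of parallel aluminium rails with black rubber tops, 15 mm high, 15 wide, 90 long (along own y). Origin: at bench height, middle of the outer (-x) face of the near rail, the stop face; own x points level across the rails, away from the robot. Near rail x = 0 to 15 mm, far rail x = 95 to 110; the gap is open but for 6 mm high straps at y = +-37 to 45. Tip towards +x.
- dock: Fixed test dock: grey plate 200 (own x) by 96 mm (own y), 14 mm thick, yellow lines at y = +-40 mm; at its +x end a black contact block 80 mm wide, 16 thick, rising to 46 mm above the bench, brass contacts on its inner face. Origin: under the plate's centre at bench height; own x points level towards the contact block, away from the robot.
- dock_face (a point): Middle of the foot of the contact block's inner face, where it meets the top of the plate: 84 mm from the dock's origin along its x, 14 mm above the bench.
- screwdriver: Red screwdriver lying on the bench beyond the rails, bystander.
- tape: Black tape roll, 64 mm across, 22 mm high, bystander.
- spool: Solder spool, 48 mm across, 42 mm high, bystander.
- meter: Yellow multimeter 145 by 75 by 32 mm lying flat, bystander.
- carton: Cardboard box 80 by 110 by 50 mm, bystander.
- mug: White mug 78 mm across, 90 mm high, bystander.
- jar: Clear jar 56 mm across, 70 mm high, bystander.

How it is judged:
By the outcome, as a careful person would: the job done as asked, in the order asked, and still so for the second after the job is handed in, with the robot touching nothing.
It also fails if it takes over 72 s, if anything falls off the work surface, if the arm or the gripper's body presses on something with over 40 N, if the wrist force passes 120 N, or if a joint passes its speed limit or range.

## Working session

There is one attempt and no reset: what is moved stays moved. The work goes in short steps, Python scripts to look and compute and a tool call to move; the robot and the scene stay as the last step left them, time stands still between calls to the robot, and variables do not carry over. Pictures are saved under pics/ and viewed, at most 10 in all, crops included, and the job is handed in when it is done.

Besides the shell and the picture viewer there is one more tool, called after "Request:" as name(argument=value, ...), one argument or row to a line, values as JSON. jog_arm: Moves the arm, as the interface text tells. Its arguments: {"type":"object","properties":{"moves":{"type":"array"},"newtons":{"type":"number"}},"required":["moves"]}

```bash
mkdir -p pics; ls; python3 - <<'E'
from bench import ctrl
import cv2, numpy as np
s=ctrl.get_state()
for k in s: print(k,s[k])
print(ctrl.grasp_offset)
for n in ("scene","top"):
    im=ctrl.get_image(n)
    cv2.imwrite(f"pics/{n}0.png",im["pixels"][:,:,::-1])
    print({k:im[k] for k in im if k!="pixels"})
E
```

```text
pics
time 0.0
joint_positions [-1.23490281  0.32185202 -0.0700794   1.45169887  0.02261642  1.37081502
 -0.05690713]
qd [-6.10454372e-05  2.43191017e-05  1.69562888e-03  9.64404614e-04
  4.27766724e-05  3.49143866e-05 -1.08091976e-03]
joint_torque [-4.84288521e-04 -4.91303623e+01 -4.04192191e-01 -3.12518585e+01
 -6.37948955e-02  4.42772184e-02  1.90693208e-04]
position [0.20545028 0.61607258 0.22143067]
tool_rot [-0.50322711 -3.10082155  0.00310382]
ft_force [ 0.37098024 -0.31922759 -0.24824221]
torque [-0.00989249 -0.01274928 -0.01110474]
grip_force 0.0
grip_width 1.0021312337161834
0.0187
{'fx': 410.05760619526916, 'fy': 410.05760619526916, 'cx': 327.7017469326074, 'cy': 201.77489506737152, 'xyz': array([1.4914135 , 0.15941288, 0.98943366]), 'rotation': array([0.58026321, 0.70032701, 1.64273407])}
{'fx': 373.59482973519096, 'fy': 373.59482973519096, 'cx': 317.9588918312739, 'cy': 191.83522127774464, 'xyz': array([0.35552527, 0.00593491, 1.32541475]), 'rotation': array([ 0.13257219, -0.16067829, -1.54948593])}
```

View pics/scene0.png

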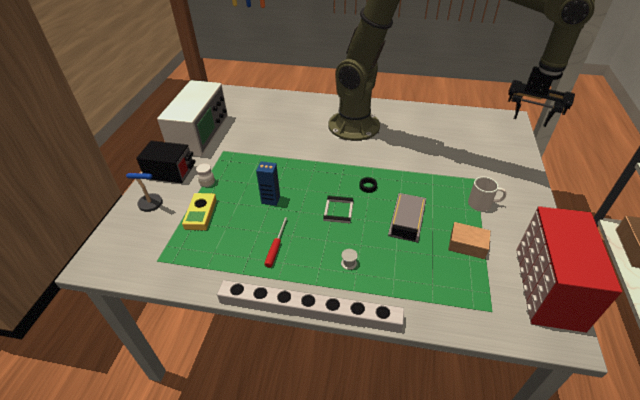

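View pics/top0.png

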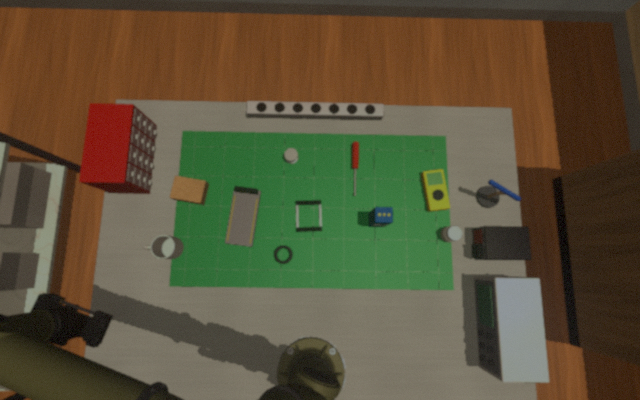

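The scene picture shows the module at (268,183), the rails at (340,208) and the dock at (408,215). In the top picture they are at (382,215), (308,215) and (243,215). Next I'll make a close composite and colour-mask measurements.

```bash
cat > h.py <<'E'
from bench import ctrl
import cv2, numpy as np
from scipy.spatial.transform import Rotation as R
def ray(im,u,v):
    d=np.array([(u-im["cx"])/im["fx"],-(v-im["cy"])/im["fy"],-1.0])
    return im["xyz"],R.from_rotvec(im["rotation"]).apply(d)
def onz(im,uv,z):
    o,d=ray(im,*uv); return o+d*(z-o[2])/d[2]
def proj(im,p):
    c=R.from_rotvec(im["rotation"]).inv().apply(np.asarray(p)-im["xyz"])
    return np.array([im["cx"]-im["fx"]*c[...,0]/c[...,2], im["cy"]+im["fy"]*c[...,1]/c[...,2]]).T
def tri(a,ua,b,ub):
    A=[];y=[]
    for im,u in((a,ua),(b,ub)):
        o,d=ray(im,*u);d=d/np.linalg.norm(d);P=np.eye(3)-np.outer(d,d);A.append(P);y.append(P@o)
    return np.linalg.lstsq(np.vstack(A),np.hstack(y),rcond=None)[0]
def crop(im,u,v,w,h,s):
    return cv2.resize(np.ascontiguousarray(im["pixels"][v:v+h,u:u+w,::-1]),None,fx=s,fy=s,interpolation=cv2.INTER_CUBIC)
def blue(im):
    hsv=cv2.cvtColor(im["pixels"],cv2.COLOR_RGB2HSV)
    return cv2.inRange(hsv,(105,110,20),(125,255,255))
E
python3 - <<'E'
from h import *
s=ctrl.get_image("scene");t=ctrl.get_image("top")
a=np.vstack([np.hstack([crop(s,245,155,50,60,5),crop(t,360,195,50,60,5),np.zeros((300,300,3),np.uint8)]),
 np.hstack([crop(s,318,185,50,50,6)[:300],crop(t,285,190,50,50,6)[:300],np.zeros((300,200,3),np.uint8)])])
b=np.zeros((600,800,3),np.uint8); b[:300,:250]=crop(s,245,155,50,60,5); b[:300,250:500]=crop(t,360,195,50,60,5)
b[:300,500:800]=crop(t,290,195,50,50,6)
b[300:,:300]=crop(s,318,185,50,50,6); b[300:,300:800]=crop(s,378,185,100,60,5)
cv2.imwrite("pics/c1.png",b)
for n,im,box in(("scene",s,(245,150,295,215)),("top",t,(360,195,410,240))):
    m=blue(im); m2=np.zeros_like(m); m2[box[1]:box[3],box[0]:box[2]]=m[box[1]:box[3],box[0]:box[2]]
    c=max(cv2.findContours(m2,0,2)[0],key=cv2.contourArea)
    print(n,cv2.contourArea(c),cv2.approxPolyDP(cv2.convexHull(c),1.5,True)[:,0].tolist())
# dock grey on top
print("dock px approx corners -> rough", [onz(t,p,0.014).round(3) for p in((235,187),(259,191),(250,245),(226,241))])
print("rails", [onz(t,p,0.015).round(3) for p in((296,201),(321,201),(296,230),(321,230))])
print("module top",onz(t,(384,214),.15))
E
```

```text
scene 586.0 [[262, 162], [275, 164], [279, 196], [275, 204], [262, 202], [257, 172]]
top 0.0 [[389, 219]]
dock px approx corners -> rough [array([0.616, 0.28 , 0.014]), array([0.603, 0.194, 0.014]), array([0.412, 0.217, 0.014]), array([0.425, 0.301, 0.014])]
rails [array([0.569, 0.062, 0.015]), array([ 0.571, -0.027,  0.015]), array([0.467, 0.059, 0.015]), array([ 0.468, -0.028,  0.015])]
module top [ 0.51043389 -0.22451131  0.15      ]
```

View pics/c1.png

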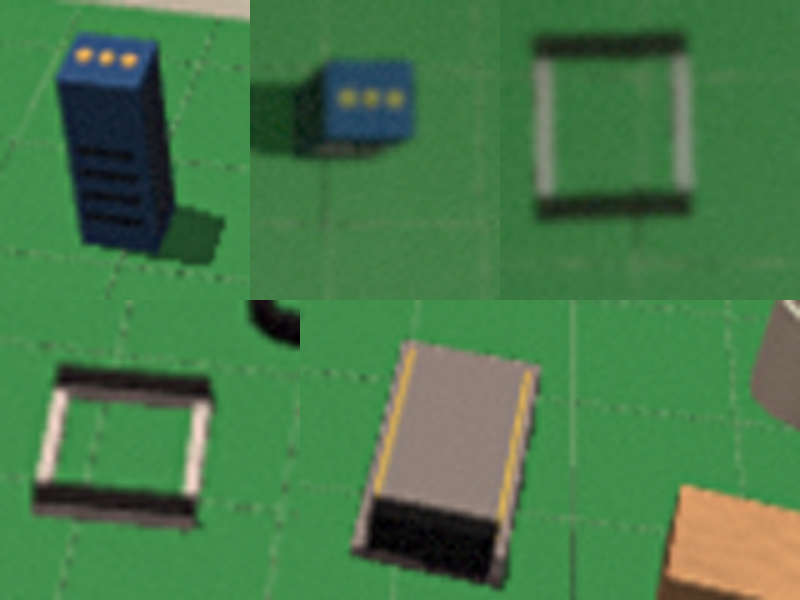

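The composite shows the vent face towards +x (away from the robot), so the module's heading is already about right. The rails read as two black bars with light straps, and the dock's black block is at its far end. I'll measure these sub-pixel next.

```bash
cat >> h.py <<'E'
S=8
def comp(im,box,f,n=1):
    u,v,w,h=box
    p=cv2.resize(np.ascontiguousarray(im["pixels"][v:v+h,u:u+w]),None,fx=S,fy=S,interpolation=cv2.INTER_CUBIC)
    m=f(cv2.cvtColor(p,cv2.COLOR_RGB2HSV).astype(int)).astype(np.uint8)*255
    m=cv2.morphologyEx(m,cv2.MORPH_OPEN,np.ones((7,7),np.uint8))
    cs=sorted(cv2.findContours(m,cv2.RETR_EXTERNAL,cv2.CHAIN_APPROX_NONE)[0],key=cv2.contourArea)[::-1][:n]
    return [(c[:,0]+.5)/S-.5+[u,v] for c in cs]
def quad(c,e=1.5):
    return cv2.approxPolyDP(cv2.convexHull(c.astype(np.float32)),e,True)[:,0]
E
python3 - <<'E'
from h import *
np.set_printoptions(precision=4,suppress=True)
s=ctrl.get_image("scene");t=ctrl.get_image("top")
def w(im,q,z): return np.array([onz(im,p,z)[:2] for p in q])
print("RAILS")
for n,im,box,th in(("top",t,(290,193,38,45),55),("scene",s,(320,192,40,35),50)):
    for c in comp(im,box,lambda h:h[...,2]<th,2):
        q=cv2.boxPoints(cv2.minAreaRect(c.astype(np.float32))); W=w(im,q,.015)
        print(n,"c",W.mean(0),W.tolist())
print("DOCK")
for n,im,box in(("top",t,(218,180,50,72)),("scene",s,(385,190,50,60))):
    c,=comp(im,box,lambda h:(h[...,1]<70)&(h[...,2]>60))
    q=quad(c,2); print(n,q.tolist(),w(im,q,.014).tolist())
    c,=comp(im,box,lambda h:(h[...,2]<40))
    q=quad(c,1); print(" blk",q.tolist(),w(im,q,.046).tolist())
print("MODULE")
c,=comp(t,(365,200,35,30),lambda h:(h[...,0]>98)&(h[...,0]<125)&(h[...,1]>110)&(h[...,2]>70))
q=quad(c,1.5);print(q.tolist(),w(t,q,.15).tolist(),cv2.minAreaRect(w(t,c,.15).astype(np.float32)))
c,=comp(s,(250,155,35,58),lambda h:(h[...,0]>98)&(h[...,0]<130)&(h[...,1]>100))
q=quad(c,1);print(q.tolist(),"z0",w(s,q,0).tolist(),"z15",w(s,q,.15).tolist())
for n,im,box in(("top",t,(365,200,35,30)),("scene",s,(255,158,28,14))):
    cs=comp(im,box,lambda h:(h[...,0]<40)&(h[...,1]>60)&(h[...,2]>70),3)
    print(n,[(c.mean(0),onz(im,c.mean(0),.15)) for c in cs])
E
```

```text
RAILS
top c [0.5654 0.0196] [[0.5690545526085609, 0.061965957362339424], [0.5723798558246203, -0.02237283838897708], [0.5617820236036247, -0.022741927951816423], [0.5584775328124986, 0.061472690076559866]]
top c [0.4715 0.0161] [[0.47388198873148624, 0.05799038612278905], [0.4785933278808859, -0.025292040209080113], [0.4691669156457936, -0.025798348056356103], [0.46447791174113423, 0.05737413636731789]]
scene c [0.5689 0.0191] [[0.5780684234359837, -0.023416170386381496], [0.5641696038706244, -0.025111522427293337], [0.5597146175939876, 0.061902432650612405], [0.5735630361411805, 0.0629466727155717]]
scene c [0.4742 0.0149] [[0.4831136503641025, -0.02754678924320636], [0.469225191037441, -0.029186589988432876], [0.4653665374900313, 0.05772613835323477], [0.4791988420420257, 0.058747214704797046]]
DOCK
top [[233.5625, 190.4375], [260.0625, 191.5625], [250.6875, 245.9375], [224.8125, 241.8125]] [[0.6036816054592606, 0.2846841501134568], [0.6013184155983402, 0.19045480273028007], [0.4090172623456898, 0.2145556192997653], [0.42180830099927713, 0.3046763203776255]]
 blk [[235.3125, 188.56
[... 1635 characters left out ...]
254, -0.247346009860233], [0.4890718934035896, -0.19761385677692142], [0.6367914216460471, -0.1459084327316771], [0.6742285292883236, -0.14562125408598628], [0.6744705355077469, -0.18621175809251914], [0.6693679429143905, -0.1908136681170168], [0.5344373739081549, -0.2492012337630055]]
top [(array([383.7138, 214.1502]), array([ 0.5099, -0.2236,  0.15  ])), (array([379.0434, 214.0837]), array([ 0.5099, -0.2087,  0.15  ])), (array([388.444 , 214.2953]), array([ 0.5097, -0.2387,  0.15  ]))]
scene [(array([261.3145, 165.5323]), array([ 0.507 , -0.2405,  0.15  ])), (array([270.3065, 166.5706]), array([ 0.5071, -0.2102,  0.15  ])), (array([265.8944, 166.0819]), array([ 0.5071, -0.225 ,  0.15  ]))]
```

```bash
cat > plan.py <<'E'
import json,os,sys
from h import *
F="cmd.json"
def Rt(yaw,pitch=0): # pitch about tool y
    return R.from_euler("z",yaw,degrees=True)*R.from_matrix(np.diag([-1.,1,-1]))*R.from_euler("y",pitch,degrees=True)
def load():
    if os.path.exists(F):
        d=json.load(open(F)); return np.array(d[0]),R.from_rotvec(d[1])
    return np.array([.206,.617,.223]),R.from_rotvec(ctrl.get_state()["tool_rot"])
def applyrow(row): # record the row actually sent (last of the call)
    p,r=load(); row=np.array(row,float)
    p=p+r.apply(row[:3]*.3); r=r*R.from_rotvec(row[3:6]*np.pi/3)
    json.dump([p.tolist(),r.as_rotvec().tolist()],open(F,"w"))
def need(p1,r1):
    p,r=load()
    out=np.r_[r.inv().apply(np.array(p1)-p)/.3,(r.inv()*r1).as_rotvec()/(np.pi/3)].round(3)
    print("row",out.tolist()); return out
def st():
    s=ctrl.get_state(); p,r=load()
    print("t",round(s["time"],2),"pos",np.round(s["position"],4),"cmd",p.round(4),"yaw",(R.from_rotvec(s["tool_rot"])*Rt(0).inv()).as_euler("zyx",degrees=True).round(2),"F",np.round(s["ft_force"],1),"grip",round(s["grip_width"]*87,1),round(s["grip_force"],1))
E
python3 - <<'E'
from plan import *
st()
a=need([.44,.36,.24],Rt(-9)); applyrow(a)
a=need([.49,.07,.24],Rt(0)); applyrow(a)
a=need([.508,-.2235,.20],Rt(0)); applyrow(a)
os.remove(F)
E
```

```text
t 0.3 pos [0.2056 0.6165 0.2222] cmd [0.206 0.617 0.223] yaw [-1.844e+01  1.000e-02 -3.000e-02] F [ 1.6 -0.   0.8] grip 86.8 0.0
row [-1.011, -0.566, -0.056, -0.001, 0.0, -0.157]
row [-0.316, -0.929, -0.001, 0.0, 0.0, -0.15]
row [-0.06, -0.978, 0.133, 0.0, 0.0, -0.0]
```

Request:
jog_arm(
  moves=[-0.2,-0.11,-0.05,0,0,-0.05,1,-0.4,-0.22,-0.05,0,0,-0.1,1,-0.6,-0.34,-0.05,0,0,-0.15,1,-0.75,-0.45,-0.05,0,0,-0.15,1,-0.88,-0.52,-0.05,0,0,-0.15,1,-0.95,-0.56,-0.05,0,0,-0.15,1,-0.95,-0.56,-0.05,0,0,-0.15,1,-0.95,-0.56,-0.05,0,0,-0.15,1],
)

```text
time: 1.3
position: [0.4215, 0.3688, 0.2375]
tool_rot: [-0.255, -3.13, -0.001]
ft_force: [-0.3, 0.4, 0.1]
grip_width: 1.001
grip_force: 0.0
```

```bash
python3 - <<'E'
from plan import *
applyrow([-0.95,-0.56,-0.05,0,0,-0.15])
st()
need([.48,.08,.235],Rt(0))
E
```

```text
t 1.3 pos [0.4215 0.3688 0.2375] cmd [0.4601 0.4051 0.2376] yaw [-9.31  0.04  0.05] F [-0.3  0.4  0.1] grip 87.1 0.0
row [-0.072, -1.083, 0.008, 0.001, -0.001, -0.005]
```

```bash
python3 - <<'E'
from plan import *
r0=Rt(-18.44)
json.dump([[.206,.617,.223],r0.as_rotvec().tolist()],open(F,"w"))
applyrow([-0.95,-0.56,-0.05,0,0,-0.15])
st()
need([.48,.08,.235],Rt(0))
E
```

```text
t 1.3 pos [0.4215 0.3688 0.2375] cmd [0.4232 0.3675 0.238 ] yaw [-9.31  0.04  0.05] F [-0.3  0.4  0.1] grip 87.1 0.0
row [-0.344, -0.914, 0.01, 0.0, -0.0, -0.157]
```

Request:
jog_arm(
  moves=[-0.07,-0.18,0,0,0,-0.04,1,-0.14,-0.36,0,0,0,-0.08,1,-0.21,-0.54,0,0,0,-0.12,1,-0.27,-0.7,0,0,0,-0.157,1,-0.31,-0.83,0,0,0,-0.157,1,-0.34,-0.92,0,0,0,-0.157,1,-0.34,-0.92,0,0,0,-0.157,1,-0.34,-0.92,0,0,0,-0.157,1],
)

```text
time: 2.3
position: [0.4778, 0.0807, 0.2376]
tool_rot: [0.005, -3.141, -0.001]
ft_force: [-0.1, 0.4, -0.0]
grip_width: 1.002
grip_force: 0.0
```

Request:
jog_arm(
  moves=[-0.02,-0.18,0,0,0,0,1,-0.04,-0.36,0,0,0,0,1,-0.06,-0.54,0,0,0,0,1,-0.08,-0.7,0.0,0,0,0,1,-0.09,-0.85,0.0,0,0,0,1,-0.09,-0.96,0,0,0,0,1,-0.09,-0.99,0.03,0,0,0,1,-0.09,-0.99,0.07,0,0,0,1],
)

```text
time: 3.3
position: [0.5057, -0.217, 0.2155]
tool_rot: [0.002, -3.141, -0.001]
ft_force: [-0.2, 0.3, 0.1]
grip_width: 0.995
grip_force: 0.0
```

```bash
python3 - <<'E'
from plan import *
applyrow([-0.34,-0.92,0,0,0,-0.157])
applyrow([-0.09,-0.99,0.07,0,0,0])
st()
need([.508,-.2235,.093],Rt(0))
E
```

```text
t 3.3 pos [ 0.5057 -0.217   0.2155] cmd [ 0.5055 -0.2185  0.217 ] yaw [0.09 0.02 0.05] F [-0.2  0.3  0.1] grip 86.6 0.0
row [-0.008, -0.017, 0.413, 0.0, -0.0, -0.0]
```

Request:
jog_arm(
  moves=[-0.008,-0.017,0.08,0,0,0,1,-0.008,-0.017,0.16,0,0,0,1,-0.008,-0.017,0.24,0,0,0,1,-0.008,-0.017,0.32,0,0,0,1,-0.008,-0.017,0.38,0,0,0,1,-0.008,-0.017,0.41,0,0,0,1,-0.008,-0.017,0.41,0,0,0,1,-0.008,-0.017,0.41,0,0,0,0.6],
  newtons=30,
)

```text
time: 4.3
position: [0.5082, -0.2241, 0.0943]
tool_rot: [0.0, 3.14, -0.0]
ft_force: [0.6, -0.8, -0.3]
grip_width: 0.948
grip_force: 0.0
```

```bash
python3 - <<'E'
from plan import *
applyrow([-0.008,-0.017,0.41,0,0,0])
st()
s=ctrl.get_image("scene");t=ctrl.get_image("top")
b=np.hstack([crop(s,240,140,60,75,6),crop(t,355,185,60,75,6)])
cv2.imwrite("pics/g1.png",b)
E
```

```text
t 4.3 pos [ 0.5082 -0.2241  0.0943] cmd [ 0.5079 -0.2236  0.094 ] yaw [-0.02 -0.08 -0.01] F [ 0.6 -0.8 -0.3] grip 82.5 0.0
```

View pics/g1.png

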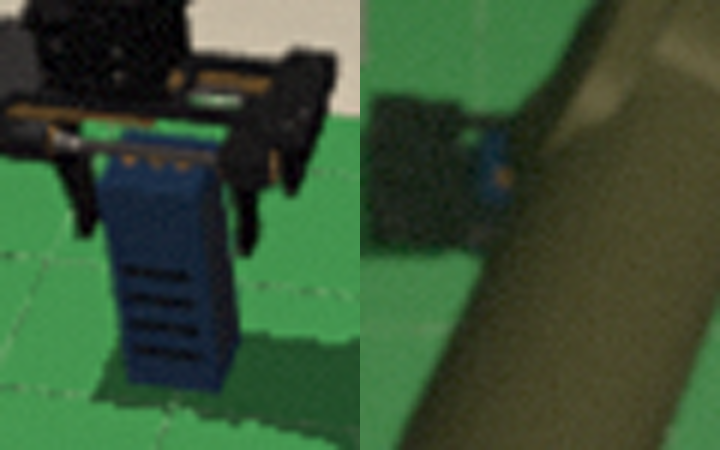

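The crop shows the open fingers straddling the module's y faces, with the module centred between them (scene pixel about (268,172)). I'll close and lift.

Request:
jog_arm(
  moves=[0,0,0,0,0,0,0.2,0,0,0,0,0,0,-0.2,0,0,0,0,0,0,-0.5,0,0,0,0,0,0,-1,0,0,0,0,0,0,-1,0,0,0,0,0,0,-1,0,0,0,0,0,0,-1,0,0,0,0,0,0,-1],
  newtons=30,
)

```text
time: 5.4
position: [0.5077, -0.2239, 0.0938]
tool_rot: [0.0, 3.141, 0.0]
ft_force: [-1.0, 1.1, 5.1]
grip_width: 0.641
grip_force: 30.0
```

Request:
jog_arm(
  moves=[0,0,-0.03,0,0,0,-1,0,0,-0.06,0,0,0,-1,0,0,-0.1,0,0,0,-1,0,0,-0.14,0,0,0,-1,0,0,-0.18,0,0,0,-1,0,0,-0.2,0,0,0,-1,0,0,-0.2,0,0,0,-1,0,0,-0.2,0,0,0,-1],
)

```text
time: 6.4
position: [0.5072, -0.2238, 0.1531]
tool_rot: [-0.0, -3.141, -0.001]
ft_force: [-0.7, -0.1, -6.3]
grip_width: 0.64
grip_force: 30.0
```

```bash
python3 - <<'E'
from plan import *
np.set_printoptions(precision=4,suppress=True)
applyrow([0,0,-0.2,0,0,0])
st()
s=ctrl.get_image("scene")
p=np.array(ctrl.get_state()["position"])
c,=comp(s,(230,140,65,80),lambda h:(h[...,0]>98)&(h[...,0]<130)&(h[...,1]>100))
q=quad(c,1)
for z in(.06,.0605): print([onz(s,x,.06)[:2] for x in q if x[1]>175],q.tolist()); break
need([.43,.0135,.154],Rt(2.7))
E
```

```text
t 6.4 pos [ 0.5072 -0.2238  0.1531] cmd [ 0.5079 -0.2236  0.154 ] yaw [-0.01  0.05  0.02] F [-0.7 -0.1 -6.3] grip 55.7 30.0
[array([ 0.5052, -0.2017]), array([ 0.528, -0.201]), array([ 0.5268, -0.2514])] [[255.6875, 150.4375], [272.3125, 154.9375], [275.5625, 187.1875], [273.9375, 191.6875], [259.5625, 189.6875], [252.9375, 153.8125]]
row [0.26, 0.79, -0.0, 0.0, -0.0, -0.045]
```

Request:
jog_arm(
  moves=[0.02,0.06,0,0,0,-0.01,-1,0.06,0.2,0,0,0,-0.02,-1,0.11,0.35,0,0,0,-0.03,-1,0.16,0.5,0,0,0,-0.045,-1,0.21,0.65,0,0,0,-0.045,-1,0.24,0.75,0,0,0,-0.045,-1,0.26,0.79,0,0,0,-0.045,-1,0.26,0.79,0,0,0,-0.045,-1],
)

```text
time: 7.45
position: [0.4291, 0.0134, 0.1534]
tool_rot: [0.076, -3.141, 0.0]
ft_force: [0.1, -0.2, -5.4]
grip_width: 0.641
grip_force: 30.0
```

```bash
python3 - <<'E'
from plan import *
applyrow([0.26,0.79,0,0,0,-0.045])
st()
s=ctrl.get_image("scene")
cv2.imwrite("pics/p1.png",crop(s,305,135,80,100,6))
need([.43,.0135,.096],Rt(2.7))
E
```

```text
t 7.45 pos [0.4291 0.0134 0.1534] cmd [0.43   0.0134 0.154 ] yaw [ 2.78  0.01 -0.01] F [ 0.1 -0.2 -5.4] grip 55.8 30.0
row [-0.0, 0.0, 0.193, 0.0, 0.0, -0.0]
```

View pics/p1.png

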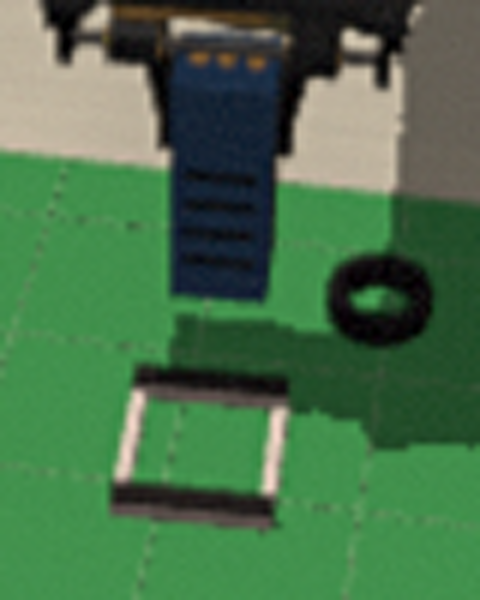

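The module hangs squarely behind the near rail: its foot is at crop (170–265,297), the rail at (135–285,380). I'll lower it, then ease forward to contact.

Request:
jog_arm(
  moves=[0,0,0.03,0,0,0,-1,0,0,0.06,0,0,0,-1,0,0,0.1,0,0,0,-1,0,0,0.13,0,0,0,-1,0,0,0.16,0,0,0,-1,0,0,0.18,0,0,0,-1,0,0,0.185,0,0,0,-1,0,0,0.185,0,0,0,-1],
)

```text
time: 8.5
position: [0.4298, 0.0131, 0.0982]
tool_rot: [-0.074, 3.14, 0.0]
ft_force: [0.5, 0.1, -5.5]
grip_width: 0.642
grip_force: 30.0
```

Request:
jog_arm(
  moves=[0,0,0.002,0,0,0,-1,-0.005,0,0.002,0,0,0,-1,-0.01,0,0.002,0,0,0,-1,-0.015,0,0.002,0,0,0,-1,-0.02,0,0.002,0,0,0,-1,-0.02,0,0.002,0,0,0,-1,-0.02,0,0.002,0,0,0,-1,-0.02,0,0.002,0,0,0,-1],
)

```text
time: 9.5
position: [0.4355, 0.0134, 0.0974]
tool_rot: [0.074, -3.141, -0.0]
ft_force: [0.6, 0.3, -6.2]
grip_width: 0.64
grip_force: 30.0
```

Request:
jog_arm(
  moves=[-0.003,0,0,0,0,0,-1,-0.006,0,0,0,0,0,-1,-0.009,0,0,0,0,0,-1,-0.012,0,0,0,0,0,-1,-0.012,0,0,0,0,0,-1,-0.012,0,0,0,0,0,-1,-0.012,0,0,0,0,0,-1,-0.012,0,0,0,0,0,-1],
)

```text
time: 10.5
position: [0.4382, 0.0135, 0.0971]
tool_rot: [0.074, -3.139, 0.0]
ft_force: [-4.6, -0.6, -2.8]
grip_width: 0.64
grip_force: 30.0
```

Request:
jog_arm(
  moves=[0.006,0,0,0,0,0,-1,0.006,0,0.003,0,0,0,-1,0.006,0,0.006,0,0,0,-1,0.006,0,0.009,0,0,0,-1,0.006,0,0.012,0,0,0,-1,0.006,0,0.012,0,0,0,-1,0.006,0,0.012,0,0,0,-1,0.006,0,0.012,0,0,0,-1],
)

```text
time: 11.5
position: [0.4377, 0.0134, 0.0939]
tool_rot: [-0.074, 3.14, 0.0]
ft_force: [-1.3, -0.2, -6.2]
grip_width: 0.646
grip_force: 30.0
```

```bash
python3 - <<'E'
from plan import *
for r in([0,0,.185,0,0,0],[-.02,0,.002,0,0,0],[-.012,0,0,0,0,0],[.006,0,.012,0,0,0]): applyrow(r)
st()
s=ctrl.get_image("scene")
cv2.imwrite("pics/p2.png",crop(s,305,145,80,100,6))
E
```

```text
t 11.5 pos [0.4377 0.0134 0.0939] cmd [0.4377 0.0138 0.0943] yaw [ 2.68 -0.04  0.  ] F [-1.3 -0.2 -6.2] grip 56.2 30.0
```

View pics/p2.png

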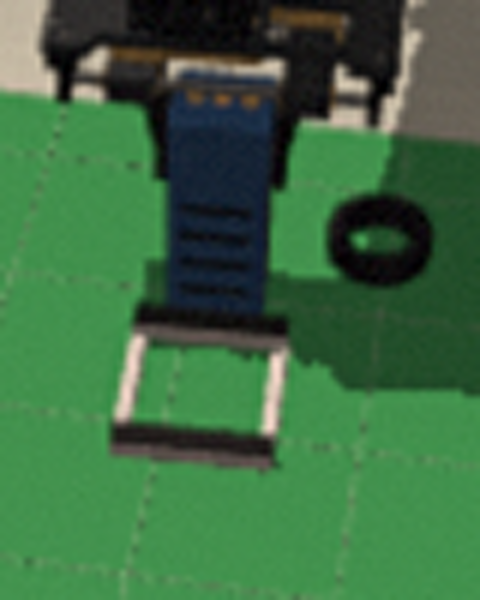

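The module's foot sits against the near rail: crop columns 165–265, rail 135–288. It is still carrying its full weight on the tool, so I'll lower slightly while pressing lightly.

Request:
jog_arm(
  moves=[0,0,0.002,0,0,0,-1,0,0,0.004,0,0,0,-1,0,0,0.005,0,0,0,-1,-0.003,0,0.005,0,0,0,-1,-0.006,0,0.005,0,0,0,-1,-0.006,0,0.005,0,0,0,-1,-0.006,0,0.005,0,0,0,-1,-0.006,0,0.005,0,0,0,-1],
)

```text
time: 12.55
position: [0.4382, 0.0135, 0.0938]
tool_rot: [0.074, -3.138, -0.001]
ft_force: [-9.5, -1.7, 12.3]
grip_width: 0.641
grip_force: 30.0
```

Request:
jog_arm(
  moves=[0.001,0,-0.002,0,0,0,-1,0.002,0,-0.003,0,0,0,-1,0.002,0,-0.003,0,0,0,0.4,0.002,0,-0.003,0,0,0,0.6,0.002,0,-0.003,0,0,0,1,0.002,0,-0.003,0,0,0,1,0.002,0,-0.003,0,0,0,1,0.002,0,-0.003,0,0,0,1],
)

```text
time: 13.55
position: [0.4386, 0.0135, 0.0932]
tool_rot: [-0.074, 3.141, 0.0]
ft_force: [-0.3, 0.3, -0.0]
grip_width: 0.99
grip_force: 0.0
```

Request:
jog_arm(
  moves=[0,0,-0.04,0,0,0,1,0,0,-0.1,0,0,0,1,0,0,-0.18,0,0,0,1,0,0,-0.26,0,0,0,1,0,0,-0.33,0,0,0,1,0,0,-0.36,0,0,0,1,0,0,-0.36,0,0,0,1,0,0,-0.36,0,0,0,1],
)

```text
time: 14.55
position: [0.438, 0.0134, 0.2005]
tool_rot: [0.074, -3.139, 0.0]
ft_force: [0.3, 0.2, -0.0]
grip_width: 1.0
grip_force: 0.0
```

```bash
python3 - <<'E'
from plan import *
np.set_printoptions(precision=4,suppress=True)
for r in([-.006,0,.005,0,0,0],[.002,0,-.003,0,0,0],[0,0,-.36,0,0,0]): applyrow(r)
st()
s=ctrl.get_image("scene")
cs=comp(s,(330,150,25,25),lambda h:(h[...,0]<40)&(h[...,1]>60)&(h[...,2]>70),3)
print([(c.mean(0),onz(s,c.mean(0),.15)) for c in cs])
c,=comp(s,(320,145,40,55),lambda h:(h[...,0]>98)&(h[...,0]<130)&(h[...,1]>100))
print(quad(c,1).tolist())
print("pred foot line/rail top at yaw2.7:",[proj(s,np.r_[np.array([.465,.0149])+R.from_euler("z",2.7,degrees=True).apply([0,y,0])[:2],z]) for z in(.015,.15) for y in(-.028,.028)])
cv2.imwrite("pics/p3.png",crop(s,305,115,80,100,6))
need([.460,.015,.205],Rt(92.7))
need([.460,.015,.205],Rt(-87.3))
print(ctrl.get_state()["joint_positions"])
E
```

```text
t 14.55 pos [0.438  0.0134 0.2005] cmd [0.4389 0.0138 0.2017] yaw [ 2.68  0.07 -0.01] F [ 0.3  0.2 -0. ] grip 87.0 0.0
[(array([346.1439, 161.2197]), array([0.437 , 0.0275, 0.15  ])), (array([337.2029, 160.4471]), array([ 0.438 , -0.0021,  0.15  ])), (array([341.7285, 160.7129]), array([0.4369, 0.0128, 0.15  ]))]
[[335.4375, 157.0625], [349.8125, 158.4375], [347.6875, 196.6875], [333.1875, 195.3125], [333.3125, 164.3125]]
pred foot line/rail top at yaw2.7: [array([332.2782, 195.7693]), array([348.3366, 197.1803]), array([332.4547, 165.4184]), array([349.6499, 166.8051])]
row [-0.07, 0.001, -0.011, 0.0, -0.0, -1.5]
row [-0.07, 0.001, -0.011, -0.0, -0.0, 1.5]
[-0.5509 -0.1472  0.4226  1.9872  0.0628  1.2909  1.4678]
```

View pics/p3.png

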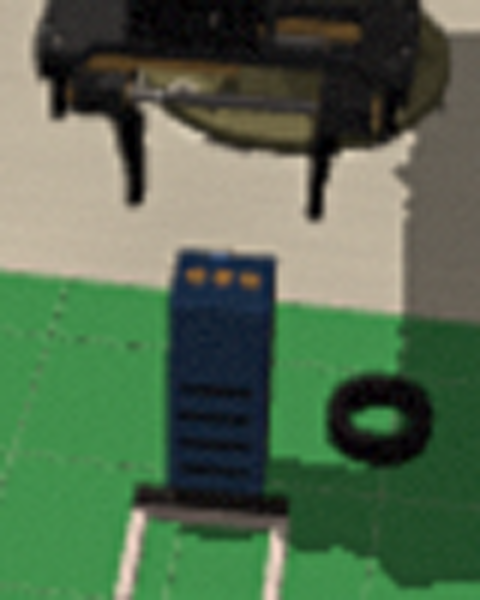

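The module stands alone, upright, with its foot behind the near rail (crop (170–265,490)). I'll turn the gripper by 90° so the open fingers straddle the top along x. The rear finger can then push it over.

Request:
jog_arm(
  moves=[-0.01,0,0,0,0,0.12,1,-0.02,0,0,0,0,0.28,1,-0.037,0,0,0,0,0.44,1,-0.037,0,0,0,0,0.6,1,-0.037,0,0,0,0,0.75,1,-0.037,0,0,0,0,0.9,1,-0.037,0,0,0,0,0.95,1,-0.037,0,0,0,0,0.95,1],
)

```text
time: 15.6
position: [0.4492, 0.0139, 0.2005]
tool_rot: [-1.433, -2.795, 0.002]
ft_force: [0.8, -0.1, 0.3]
grip_width: 0.999
grip_force: 0.0
```

Request:
jog_arm(
  moves=[0,0,0,0,0,0.12,1,0,0,0,0,0,0.25,1,0,0,0,0,0,0.38,1,0,0,0,0,0,0.5,1,0,0,0,0,0,0.55,1,0,0,0,0,0,0.55,1,0,0,0,0,0,0.55,1,0,0,0,0,0,0.55,1],
)

```text
time: 16.6
position: [0.4496, 0.014, 0.2012]
tool_rot: [-2.168, -2.274, 0.0]
ft_force: [-0.4, 0.5, -1.0]
grip_width: 0.999
grip_force: 0.0
```

```bash
python3 - <<'E'
from plan import *
for r in([-.037,0,0,0,0,.95],[0,0,0,0,0,.55]): applyrow(r)
st()
need([.450,.0145,.135],Rt(-87.3))
print(ctrl.get_state()["joint_positions"])
E
```

```text
t 16.6 pos [0.4496 0.014  0.2012] cmd [0.45   0.0143 0.2017] yaw [-8.727e+01  1.000e-02 -0.000e+00] F [-0.4  0.5 -1. ] grip 86.9 0.0
row [0.001, -0.0, 0.222, 0.0, 0.0, -0.0]
[-0.44666096 -0.11140757  0.33423846  1.96109015  0.03801812  1.28611249
 -0.07741149]
```

Request:
jog_arm(
  moves=[0,0,0.05,0,0,0,1,0,0,0.1,0,0,0,1,0,0,0.15,0,0,0,1,0,0,0.19,0,0,0,1,0,0,0.22,0,0,0,1,0,0,0.22,0,0,0,1,0,0,0.22,0,0,0,1,0,0,0.22,0,0,0,1],
)

```text
time: 17.6
position: [0.4501, 0.0141, 0.1358]
tool_rot: [2.168, 2.272, 0.002]
ft_force: [-0.0, -0.1, 0.7]
grip_width: 1.0
grip_force: 0.0
```

Request:
jog_arm(
  moves=[0,0.012,0,0,0,0,1,0,0.025,0,0,0,0,1,0,0.04,0,0,0,0,1,0,0.055,0,0,0,0,1,0,0.07,0,0,0,0,1,0,0.085,0,0,0,0,1,0,0.095,0,0,0,0,1,0,0.1,0,0,0,0,1],
)

```text
time: 18.6
position: [0.4799, 0.0154, 0.1353]
tool_rot: [2.169, 2.273, 0.0]
ft_force: [-1.4, 0.7, 1.2]
grip_width: 1.0
grip_force: 0.7
```

```bash
python3 - <<'E'
from plan import *
for r in([0,0,.22,0,0,0],[0,.1,0,0,0,0]): applyrow(r)
st()
s=ctrl.get_image("scene")
cv2.imwrite("pics/p4.png",crop(s,300,125,90,100,6))
E
```

```text
t 18.6 pos [0.4799 0.0154 0.1353] cmd [0.48   0.0157 0.1357] yaw [-8.732e+01 -1.000e-02  0.000e+00] F [-1.4  0.7  1.2] grip 87.0 0.7
```

View pics/p4.png

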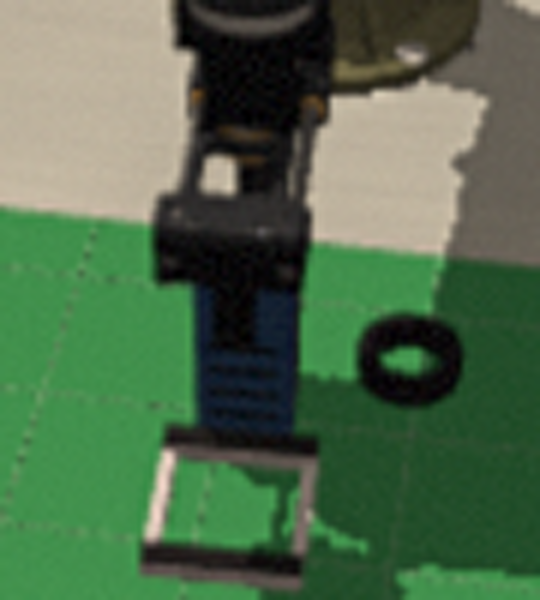

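The module is tilting with its foot still at the rail, (200–300,430) in the crop, at 1.4 N. I'll keep pushing past balance.

Request:
jog_arm(
  moves=[0,0.012,0,0,0,0,1,0,0.025,0,0,0,0,1,0,0.04,0,0,0,0,1,0,0.055,0,0,0,0,1,0,0.07,0,0,0,0,1,0,0.085,0,0,0,0,1,0,0.095,0,0,0,0,1,0,0.1,0,0,0,0,1],
)

```text
time: 19.65
position: [0.5098, 0.0168, 0.1352]
tool_rot: [2.169, 2.273, 0.0]
ft_force: [-1.0, 0.4, -0.5]
grip_width: 0.999
grip_force: 0.0
```

```bash
python3 - <<'E'
from plan import *
applyrow([0,.1,0,0,0,0])
st()
s=ctrl.get_image("scene");t=ctrl.get_image("top")
cv2.imwrite("pics/p5.png",np.hstack([crop(s,300,125,90,100,4),crop(t,265,170,90,100,4)]))
E
```

```text
t 19.65 pos [0.5098 0.0168 0.1352] cmd [0.51   0.0171 0.1357] yaw [-87.32  -0.    -0.  ] F [-1.   0.4 -0.5] grip 86.9 0.0
```

View pics/p5.png

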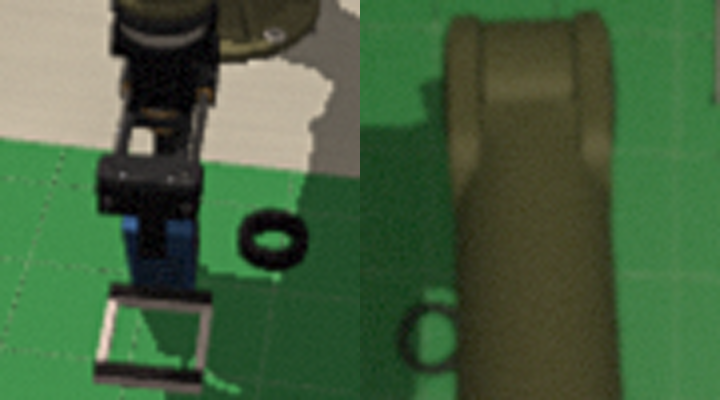

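The module leans about 25° with the rear finger behind it (crop (125–195,215–285)). I'll push further.

Request:
jog_arm(
  moves=[0,0.012,0,0,0,0,1,0,0.025,0,0,0,0,1,0,0.04,0,0,0,0,1,0,0.055,0,0,0,0,1,0,0.065,0,0,0,0,1,0,0.07,0,0,0,0,1,0,0.07,0,0,0,0,1,0,0.07,0,0,0,0,1],
)

```text
time: 20.75
position: [0.5305, 0.0178, 0.1353]
tool_rot: [-2.169, -2.273, 0.0]
ft_force: [0.1, -0.2, 0.1]
grip_width: 1.002
grip_force: 0.0
```

```bash
python3 - <<'E'
from plan import *
np.set_printoptions(precision=4,suppress=True)
applyrow([0,.07,0,0,0,0])
st()
s=ctrl.get_image("scene")
c,=comp(s,(310,140,70,90),lambda h:(h[...,0]>98)&(h[...,0]<130)&(h[...,1]>100))
print(cv2.contourArea(c.astype(np.float32)),quad(c,1).tolist())
o=R.from_euler("z",2.7,degrees=True)
for nm,X,Z in(("lying top",(-.015,.135),(.065,)),("lying end",(.135,),(.015,.065))):
    print(nm,[proj(s,np.r_[np.array([.465,.0145])+o.apply([x,y,0])[:2],z]).round(1).tolist() for x in X for z in Z for y in(-.028,.028)])
E
```

```text
t 20.75 pos [0.5305 0.0178 0.1353] cmd [0.5309 0.0181 0.1357] yaw [-87.32   0.     0.  ] F [ 0.1 -0.2  0.1] grip 87.2 0.0
311.4609375 [[329.6875, 195.9375], [346.8125, 197.6875], [344.5625, 219.9375], [327.8125, 217.8125]]
lying top [[332.8, 182.1], [349.1, 183.5], [326.9, 213.2], [344.6, 214.8]]
lying end [[327.0, 224.0], [344.2, 225.7], [326.9, 213.2], [344.6, 214.8]]
```

It has come down (blue region now at rows 196–220). I'll raise the gripper and turn it back.

Request:
jog_arm(
  moves=[0,0,-0.06,0,0,0,1,0,0,-0.12,0,0,-0.12,1,0,0,-0.2,0,0,-0.28,1,0,0,-0.2,0,0,-0.44,1,0,0,-0.2,0,0,-0.6,1,0,0,-0.2,0,0,-0.74,1,0,0,-0.2,0,0,-0.8,1,0,0,-0.2,0,0,-0.8,1],
)

```text
time: 21.8
position: [0.531, 0.0178, 0.1965]
tool_rot: [1.058, 2.957, 0.001]
ft_force: [-0.8, -0.3, 0.2]
grip_width: 1.001
grip_force: 0.0
```

Request:
jog_arm(
  moves=[0,0,0,0,0,-0.12,1,0,0,0,0,0,-0.27,1,0,0,0,0,0,-0.42,1,0,0,0,0,0,-0.55,1,0,0,0,0,0,-0.65,1,0,0,0,0,0,-0.7,1,0,0,0,0,0,-0.7,1,0,0,0,0,0,-0.7,1],
)

```text
time: 22.8
position: [0.5307, 0.0178, 0.1956]
tool_rot: [-0.071, 3.14, 0.0]
ft_force: [0.0, 0.1, -0.2]
grip_width: 0.999
grip_force: 0.0
```

```bash
python3 - <<'E'
from plan import *
np.set_printoptions(precision=4,suppress=True)
applyrow([0,0,-.2,0,0,-.8]);applyrow([0,0,0,0,0,-.7])
st()
s=ctrl.get_image("scene");t=ctrl.get_image("top")
c,=comp(s,(310,160,60,70),lambda h:(h[...,0]>98)&(h[...,0]<130)&(h[...,1]>100))
q=quad(c,.8);print(cv2.contourArea(c.astype(np.float32)),q.tolist());print([onz(s,p,.065)[:2].round(4).tolist() for p in q]);print([onz(s,p,.015)[:2].round(4).tolist() for p in q if p[1]>212])
cs=comp(s,(322,205,30,22),lambda h:(h[...,0]<40)&(h[...,1]>60)&(h[...,2]>60),3)
print("pads",[(c.mean(0),onz(s,c.mean(0),.04)) for c in cs])
cv2.imwrite("pics/p6.png",np.hstack([crop(s,305,160,65,80,6),crop(t,275,170,65,80,6)]))
E
```

```text
t 22.8 pos [0.5307 0.0178 0.1956] cmd [0.5309 0.0181 0.1957] yaw [ 2.59 -0.03  0.01] F [ 0.   0.1 -0.2] grip 86.9 0.0
306.765625 [[330.0625, 196.1875], [347.0625, 197.6875], [344.4375, 220.0625], [327.8125, 217.9375]]
[[0.5222, -0.0111], [0.5195, 0.0451], [0.6209, 0.0516], [0.621, -0.0008]]
[[0.5738, 0.0458], [0.5739, -0.0094]]
pads [(array([331.4966, 214.5608]), array([0.5805, 0.0039, 0.04  ])), (array([336.2056, 215.0806]), array([0.5801, 0.0193, 0.04  ])), (array([340.7746, 215.5511]), array([0.5797, 0.0341, 0.04  ]))]
```

View pics/p6.png

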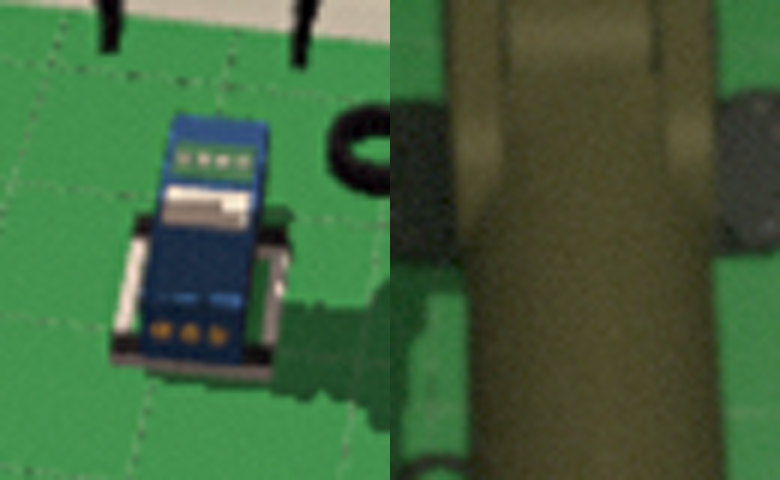

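The module lies across both rails with the terminal side up (green strip at crop (215,158), brass pads at (190,333) over the far rail). It spans about x 0.427–0.577. I'll take it up at its middle.

```bash
python3 - <<'E'
from plan import *
need([.502,.0163,.09],Rt(2.4)); applyrow([.097,.001,.352,0,0,.005]); need([.502,.0163,.0225],Rt(2.4))
applyrow([0,.001,.225,0,0,0])
st()
E
```

```text
row [0.097, -0.002, 0.352, 0.0, -0.0, 0.005]
row [-0.0, -0.003, 0.225, 0.0, 0.0, -0.0]
t 22.9 pos [0.5306 0.0178 0.1955] cmd [0.5018 0.0174 0.0226] yaw [ 2.63 -0.02  0.01] F [-0.8 -0.2 -0.4] grip 87.5 0.0
```

Request:
jog_arm(
  moves=[0.03,0,0.05,0,0,0.005,1,0.06,0,0.11,0,0,0.005,1,0.09,0.001,0.18,0,0,0.005,1,0.097,0.001,0.25,0,0,0.005,1,0.097,0.001,0.32,0,0,0.005,1,0.097,0.001,0.352,0,0,0.005,1,0.097,0.001,0.352,0,0,0.005,1,0.097,0.001,0.352,0,0,0.005,1],
)

```text
time: 23.9
position: [0.5022, 0.0168, 0.0905]
tool_rot: [-0.065, 3.139, 0.0]
ft_force: [0.1, 0.0, 0.5]
grip_width: 0.999
grip_force: 0.0
```

Request:
jog_arm(
  moves=[0,0.001,0.04,0,0,0,1,0,0.001,0.08,0,0,0,1,0,0.001,0.12,0,0,0,1,0,0.001,0.16,0,0,0,1,0,0.001,0.2,0,0,0,1,0,0.001,0.225,0,0,0,1,0,0.001,0.225,0,0,0,1,0,0.001,0.225,0,0,0,1],
)

```text
time: 24.9
position: [0.5019, 0.017, 0.0225]
tool_rot: [-0.065, 3.14, 0.0]
ft_force: [-0.3, 0.5, 0.2]
grip_width: 0.999
grip_force: 0.0
```

Request:
jog_arm(
  moves=[0,0,0,0,0,0,0.5,0,0,0,0,0,0,0.3,0,0,0,0,0,0,0.1,0,0,0,0,0,0,-1,0,0,0,0,0,0,-1,0,0,0,0,0,0,-1,0,0,0,0,0,0,-1,0,0,0,0,0,0,-1],
  newtons=35,
)

```text
time: 25.9
position: [0.5015, 0.0168, 0.0223]
tool_rot: [-0.065, 3.141, -0.0]
ft_force: [-2.2, -1.5, 1.8]
grip_width: 0.641
grip_force: 35.0
```

Request:
jog_arm(
  moves=[0,0,-0.03,0,0,0,-1,0,0,-0.08,0,0,0,-1,0,0,-0.15,0,0,0,-1,0,0,-0.22,0,0,0,-1,0,0,-0.28,0,0,0,-1,0,0,-0.3,0,0,0,-1,0,0,-0.3,0,0,0,-1,0,0,-0.3,0,0,0,-1],
)

```text
time: 26.9
position: [0.5008, 0.0171, 0.1113]
tool_rot: [0.065, -3.139, 0.0]
ft_force: [-0.5, -0.1, -6.0]
grip_width: 0.642
grip_force: 35.0
```

```bash
python3 - <<'E'
from plan import *
np.set_printoptions(precision=4,suppress=True)
applyrow([0,0,-.3,0,0,0])
st()
s=ctrl.get_image("scene");p=np.array(ctrl.get_state()["position"])
# module end: pads at mid height = grasp height
cs=comp(s,(315,185,50,45),lambda h:(h[...,0]<40)&(h[...,1]>60)&(h[...,2]>60),3)
z=p[2]+.0187
print("pads at z",z,[onz(s,c.mean(0),z)[:2] for c in cs])
c,=comp(s,(300,140,70,90),lambda h:(h[...,0]>98)&(h[...,0]<130)&(h[...,1]>100))
print(quad(c,.8).tolist())
# dock again, now unshadowed?
t=ctrl.get_image("top")
box=(218,180,50,72)
c,=comp(t,box,lambda h:(h[...,1]<70)&(h[...,2]>60)); q=quad(c,2); print(q.tolist(),[onz(t,x,.014)[:2] for x in q])
# yellow lines in scene
cs=comp(s,(385,190,55,55),lambda h:(h[...,0]>14)&(h[...,0]<32)&(h[...,1]>95)&(h[...,2]>90),2)
for c in cs:
    f=cv2.fitLine(c.astype(np.float32),cv2.DIST_L2,0,.01,.01).ravel()
    v=c[:,1]; e=[f[2:]+f[:2]*((vv-f[3])/f[1]) for vv in(v.min(),v.max())]
    W=[onz(s,x,.014)[:2] for x in e]; d=W[1]-W[0]; print("yellow",W,np.degrees(np.arctan2(d[1],d[0])))
E
```

```text
t 26.9 pos [0.5008 0.0171 0.1113] cmd [0.5018 0.0174 0.1126] yaw [ 2.39  0.09 -0.01] F [-0.5 -0.1 -6. ] grip 55.9 35.0
pads at z 0.1299549864112218 [array([0.5796, 0.035 ]), array([0.5812, 0.0054]), array([0.5804, 0.0204])]
[[332.3125, 168.5625], [348.8125, 173.0625], [346.1875, 198.9375], [345.0625, 200.1875], [330.1875, 199.0625], [327.8125, 197.9375], [329.1875, 177.4375]]
[[259.9375, 190.8125], [251.8125, 245.0625], [225.6875, 242.8125], [233.1875, 190.9375]] [array([0.604, 0.191]), array([0.4121, 0.2108]), array([0.4184, 0.3014]), array([0.6018, 0.2859])]
yellow [array([0.4265, 0.2978]), array([0.5719, 0.2815])] -6.412522809752383
yellow [array([0.4181, 0.2181]), array([0.5627, 0.2022])] -6.25892436766764
```

```bash
python3 - <<'E'
from plan import *
need([.499,.2498,.100],Rt(-6.4)); applyrow([.042,.774,.042,0,0,.147]); need([.499,.2498,.0245],Rt(-6.4))
st()
E
```

```text
row [-0.023, 0.774, 0.042, 0.0, 0.0, 0.146]
row [-0.064, 0.01, 0.252, 0.0, 0.0, -0.001]
t 27.0 pos [0.5008 0.017  0.1113] cmd [0.4796 0.2488 0.1   ] yaw [ 2.38  0.09 -0.02] F [-0.4  0.5 -6. ] grip 55.8 35.0
```

Request:
jog_arm(
  moves=[0.004,0.06,0,0,0,0.02,-1,0.01,0.19,0,0,0,0.05,-1,0.02,0.34,0,0,0,0.08,-1,0.03,0.49,0,0,0,0.11,-1,0.036,0.64,0.02,0,0,0.147,-1,0.042,0.74,0.042,0,0,0.147,-1,0.042,0.774,0.042,0,0,0.147,-1,0.042,0.774,0.042,0,0,0.147,-1],
)

```text
time: 28.0
position: [0.4792, 0.2483, 0.0992]
tool_rot: [-0.175, -3.136, 0.001]
ft_force: [0.1, -1.2, -5.8]
grip_width: 0.642
grip_force: 35.0
```

```bash
python3 - <<'E'
from plan import *
np.set_printoptions(precision=4,suppress=True)
st()
s=ctrl.get_image("scene");p=np.array(ctrl.get_state()["position"]);z=p[2]+.0187
cs=comp(s,(375,185,60,50),lambda h:(h[...,0]<40)&(h[...,1]>90)&(h[...,2]>60),8)
print("pads",z,[(c.mean(0),onz(s,c.mean(0),z)[:2]) for c in cs])
ux=np.array([np.cos(np.radians(-6.4)),np.sin(np.radians(-6.4))]);uy=np.array([-ux[1],ux[0]])
for c in cs:
    d=onz(s,c.mean(0),z)[:2]-[.5976,.2387]; print("dock-frame from face",d@ux,d@uy)
E
```

```text
t 28.0 pos [0.4792 0.2483 0.0992] cmd [0.4796 0.2488 0.1   ] yaw [-6.39  0.02 -0.05] F [ 0.1 -1.2 -5.8] grip 55.8 35.0
pads 0.11813673137353703 [(array([420.2531, 214.2196]), array([0.6082, 0.2754])), (array([396.2529, 209.574 ]), array([0.6011, 0.2043])), (array([413.2998, 202.4303]), array([0.5611, 0.2537])), (array([408.318 , 201.4945]), array([0.5596, 0.2385])), (array([403.459 , 200.5332]), array([0.5579, 0.2237]))]
dock-frame from face 0.006448033183732597 0.03768439031561811
dock-frame from face 0.007272094725732089 -0.03378815060722039
dock-frame from face -0.03796990892768245 0.010792677747576921
dock-frame from face -0.03778077555767842 -0.0043929114184551804
dock-frame from face -0.03780958868746102 -0.01930956248577409
```

Request:
jog_arm(
  moves=[-0.03,0.006,0.04,0,0,0,-1,-0.06,0.013,0.09,0,0,0,-1,-0.06,0.013,0.14,0,0,0,-1,-0.06,0.013,0.18,0,0,0,-1,-0.06,0.013,0.215,0,0,0,-1,-0.06,0.013,0.24,0,0,0,-1,-0.06,0.013,0.248,0,0,0,-1,-0.06,0.013,0.248,0,0,0,-1],
)

```text
time: 29.05
position: [0.4977, 0.2505, 0.0254]
tool_rot: [0.176, 3.136, 0.0]
ft_force: [1.0, 0.0, -5.9]
grip_width: 0.644
grip_force: 35.0
```

```bash
python3 - <<'E'
from plan import *
np.set_printoptions(precision=4,suppress=True)
applyrow([-.06,.013,.248,0,0,0])
st()
s=ctrl.get_image("scene");p=np.array(ctrl.get_state()["position"]);z=.065-.025*0
c,=comp(s,(375,170,60,75),lambda h:(h[...,0]>98)&(h[...,0]<130)&(h[...,1]>100))
q=quad(c,.8)
ux=np.array([np.cos(np.radians(-6.4)),np.sin(np.radians(-6.4))]);uy=np.array([-ux[1],ux[0]])
zz=p[2]-.0216+.014+.05
for x in q: d=onz(s,x,zz)[:2]-[.5976,.2387]; print(x,"at module top:",d@ux,d@uy)
E
```

```text
t 29.05 pos [0.4977 0.2505 0.0254] cmd [0.4979 0.2507 0.0256] yaw [-6.43 -0.02  0.01] F [ 1.   0.  -5.9] grip 56.0 35.0
[402.5625 196.3125] at module top: -0.11068968630294199 -0.027612947605601987
[419.6875 200.0625] at module top: -0.10870643436532018 0.02850698787512564
[418.9375 210.3125] at module top: -0.060967151620809505 0.03241006214672902
[412.9375 227.5625] at module top: 0.01821020197375658 0.024776371748821514
[397.5625 224.3125] at module top: 0.018074918158442452 -0.02220389202351653
[399.1875 206.1875] at module top: -0.06176781756079491 -0.030556609735938167
```

Request:
jog_arm(
  moves=[-0.007,0,0.003,0,0,0,-1,-0.014,0,0.006,0,0,0,-1,-0.021,0,0.009,0,0,0,-1,-0.028,0,0.009,0,0,0,-1,-0.035,0,0.009,0,0,0,-1,-0.04,0,0.009,0,0,0,-1,-0.045,0,0.009,0,0,0,-1,-0.045,0,0.009,0,0,0,-1],
)

```text
time: 30.1
position: [0.5111, 0.2488, 0.0225]
tool_rot: [0.177, 3.137, 0.0]
ft_force: [-0.1, -0.1, -6.1]
grip_width: 0.64
grip_force: 35.0
```

Request:
jog_arm(
  moves=[-0.002,0,0,0,0,0,-1,-0.004,0,0,0,0,0,-1,-0.006,0,0,0,0,0,-1,-0.008,0,0,0,0,0,-1,-0.01,0,0,0,0,0,-1,-0.012,0,0,0,0,0,-1,-0.012,0,0,0,0,0,-1,-0.012,0,0,0,0,0,-1],
)

```text
time: 31.1
position: [0.5146, 0.2485, 0.0225]
tool_rot: [0.176, 3.137, 0.0]
ft_force: [0.7, 0.4, -5.9]
grip_width: 0.64
grip_force: 35.0
```

Request:
jog_arm(
  moves=[-0.002,0,0,0,0,0,-1,-0.004,0,0,0,0,0,-1,-0.006,0,0,0,0,0,-1,-0.008,0,0,0,0,0,-1,-0.01,0,0,0,0,0,-1,-0.012,0,0,0,0,0,-1,-0.012,0,0,0,0,0,-1,-0.012,0,0,0,0,0,-1],
)

```text
time: 32.1
position: [0.5169, 0.2482, 0.0222]
tool_rot: [-0.175, -3.134, 0.001]
ft_force: [-5.4, -1.0, -2.7]
grip_width: 0.64
grip_force: 35.0
```

Request:
jog_arm(
  moves=[0.004,0,0,0,0,0,-1,0.004,0,0.002,0,0,0,-1,0.004,0,0.004,0,0,0,-1,0.004,0,0.006,0,0,0,-1,0.002,0,0.006,0,0,0,-1,-0.001,0,0.006,0,0,0,-1,-0.003,0,0.006,0,0,0,-1,-0.003,0,0.006,0,0,0,-1],
)

```text
time: 33.1
position: [0.5169, 0.2483, 0.0213]
tool_rot: [-0.175, -3.133, 0.001]
ft_force: [-10.8, -0.7, 4.8]
grip_width: 0.64
grip_force: 35.0
```

Request:
jog_arm(
  moves=[-0.003,0,0.006,0,0,0,-1,-0.003,0,0.004,0,0,0,-1,-0.003,0,0.004,0,0,0,0.4,-0.003,0,0.004,0,0,0,0.6,-0.003,0,0.004,0,0,0,1,-0.003,0,0.004,0,0,0,1,-0.003,0,0.004,0,0,0,1,-0.003,0,0.004,0,0,0,1],
)

```text
time: 34.1
position: [0.52, 0.2478, 0.0194]
tool_rot: [0.176, 3.137, -0.0]
ft_force: [0.1, 0.2, -0.2]
grip_width: 0.994
grip_force: 0.0
```

Request:
jog_arm(
  moves=[0,0,-0.04,0,0,0,1,0,0,-0.1,0,0,0,1,0,0,-0.18,0,0,0,1,0,0,-0.27,0,0,0,1,0,0,-0.36,0,0,0,1,0,0,-0.45,0,0,0,1,0,0,-0.5,0,0,0,1,0,0,-0.5,0,0,0,1],
)

```text
time: 35.1
position: [0.5207, 0.2482, 0.1712]
tool_rot: [0.176, 3.134, 0.003]
ft_force: [-0.6, -0.7, -0.2]
grip_width: 0.999
grip_force: 0.0
```

```bash
python3 - <<'E'
from plan import *
np.set_printoptions(precision=4,suppress=True)
for r in([-.045,0,.009,0,0,0],[-.012,0,0,0,0,0],[-.012,0,0,0,0,0],[-.003,0,.006,0,0,0],[-.003,0,.004,0,0,0],[0,0,-.5,0,0,0]): applyrow(r)
st()
s=ctrl.get_image("scene")
# close-up masks: module top outline and black block
c,=comp(s,(375,170,60,75),lambda h:(h[...,0]>98)&(h[...,0]<130)&(h[...,1]>100))
ux=np.array([np.cos(np.radians(-6.4)),np.sin(np.radians(-6.4))]);uy=np.array([-ux[1],ux[0]])
for x in quad(c,.8): d=onz(s,x,.064)[:2]-[.5976,.2387]; print(x,"z64 dock frame rel face:",d@ux,d@uy)
P=lambda x,y,z:proj(s,np.r_[np.array([.5976,.2387])+x*ux+y*uy,z]).round(1)
print("expect end top edge",P(0,-.028,.064),P(0,.028,.064),"foot",P(-.15,-.028,.064),P(-.15,.028,.064),"block top visible row (end bottom at block inner top)",P(0,-.028,.046),P(0,.028,.046))
E
```

```text
t 35.1 pos [0.5207 0.2482 0.1712] cmd [0.5203 0.2482 0.1699] yaw [-6.44 -0.16  0.1 ] F [-0.6 -0.7 -0.2] grip 86.9 0.0
[400.5625 208.1875] z64 dock frame rel face: -0.05811356378317879 -0.025057192912617012
[416.8125 210.8125] z64 dock frame rel face: -0.06095757272390071 0.02629636075142256
[415.0625 221.9375] z64 dock frame rel face: -0.010943326702971122 0.027722328590727843
[412.8125 227.5625] z64 dock frame rel face: 0.014519356020902992 0.024428380670650954
[397.1875 224.4375] z64 dock frame rel face: 0.015120773411271524 -0.023405215937262937
[398.0625 216.1875] z64 dock frame rel face: -0.020593076507609814 -0.026744708666874614
expect end top edge [396.5 220.7] [414.7 224.5] foot [404.2 189.4] [421.  192.7] block top visible row (end bottom at block inner top) [395.9 224.6] [413.8 228.4]
```

Numerically the module's end sits at the block's inner edge, within 1 pixel of expectation. I'll move the arm clear and check with the top camera.

Request:
jog_arm(
  moves=[0,-0.1,-0.1,0,0,0,1,0,-0.25,-0.2,0,0,0,1,0,-0.45,-0.2,0,0,0,1,0,-0.6,-0.2,0,0,0,1,0,-0.75,-0.2,0,0,0,1,0,-0.9,-0.2,0,0,0,1,0,-0.95,-0.2,0,0,0,1,0,-0.95,-0.2,0,0,0,1],
)

```text
time: 36.15
position: [0.4876, -0.0356, 0.2287]
tool_rot: [-0.179, -3.135, -0.001]
ft_force: [-0.4, 0.7, -0.0]
grip_width: 0.999
grip_force: 0.0
```

```bash
python3 - <<'E'
from plan import *
np.set_printoptions(precision=4,suppress=True)
s=ctrl.get_image("scene");t=ctrl.get_image("top")
ux=np.array([np.cos(np.radians(-6.4)),np.sin(np.radians(-6.4))]);uy=np.array([-ux[1],ux[0]])
F=np.array([.5976,.2387])
for n,im,box in(("scene",s,(378,175,60,75)),("top",t,(215,175,55,75))):
    cs=comp(im,box,lambda h:(h[...,0]>98)&(h[...,0]<130)&(h[...,1]>(100 if n=="scene" else 70)),3)
    c=np.vstack([c for c in cs if cv2.contourArea(c.astype(np.float32))>8])
    for x in quad(c,1): d=onz(im,x,.064)[:2]-F; print(n,x,d@ux,d@uy)
    g=comp(im,box,lambda h:(h[...,1]<40)&(h[...,2]>130),1)
    if g: d=onz(im,g[0].mean(0),.064)[:2]-F; print(" white plate centre",d@ux,d@uy)
    k=comp(im,box,lambda h:h[...,2]<30,1)
    if k:
        for x in quad(k[0],1): d=onz(im,x,.046)[:2]-F; print(" dark",x,d@ux,d@uy)
# bystander changes against start pictures
for n,im in(("scene",s),("top",t)):
    o=cv2.imread(f"pics/{n}0.png")[:,:,::-1]
    m=(cv2.absdiff(im["pixels"],np.ascontiguousarray(o)).max(2)>45).astype(np.uint8)
    m=cv2.morphologyEx(m,cv2.MORPH_OPEN,np.ones((3,3),np.uint8))
    k,_,stt,_=cv2.connectedComponentsWithStats(m); print(n,[x[:5].tolist() for x in stt[1:] if x[4]>12])
E
```

```text
scene [420.0625 192.8125] -0.14835228479175663 0.025147538139654296
scene [413.0625 227.6875] 0.014818826012860315 0.02523193462527763
scene [397.3125 224.5625] 0.015530960718370767 -0.02294886643969349
scene [404.1875 190.6875] -0.14387676861732585 -0.027022774791601957
scene [407.0625 190.0625] -0.14967748364678365 -0.018294828654839366
 white plate centre -0.07415581856265248 -0.0006922936066128799
 dark [393.0625 225.0625] 0.004257193162476183 -0.03617270955601147
 dark [415.9375 229.1875] 0.0014173888377843442 0.03473892785806104
 dark [414.4375 239.9375] 0.04647846526696256 0.03643168850629567
 dark [391.4375 234.1875] 0.04327408740929193 -0.03423874840692234
top [251.3125 190.9375] -0.001173491945745736 -0.025584792651267733
top [251.9375 196.3125] -0.019371549530222285 -0.030662952693499473
top [245.5625 234.6875] -0.1511310942060961 -0.030226685797614138
top [229.9375 232.8125] -0.15159144090916446 0.02254764174999463
top [235.4375 189.8125] -0.004319702035360592 0.02878234261014021
 white plate centre -0.0739942146532296 0.0005120823065412925
scene [[567, 4, 26, 20, 286], [
[... 309 characters left out ...]
, 2048], [337, 137, 6, 16, 80], [320, 140, 78, 83, 2142], [256, 162, 33, 46, 934], [366, 183, 4, 4, 16], [404, 190, 17, 8, 84], [397, 198, 25, 30, 545]]
top [[293, 173, 60, 29, 468], [235, 191, 18, 18, 236], [342, 192, 7, 13, 58], [267, 201, 93, 199, 7207], [356, 204, 7, 7, 32], [235, 208, 12, 7, 79], [363, 208, 29, 19, 421], [233, 216, 5, 3, 15], [230, 217, 20, 18, 230], [266, 246, 8, 6, 37], [279, 251, 9, 8, 59], [261, 253, 24, 59, 730], [51, 286, 202, 114, 9744], [0, 293, 50, 94, 1592], [272, 313, 5, 5, 24], [265, 316, 6, 4, 22], [0, 323, 14, 10, 125], [264, 325, 4, 4, 14], [263, 325, 16, 10, 64], [327, 373, 12, 15, 99], [259, 387, 25, 13, 217], [49, 388, 11, 12, 91], [32, 395, 9, 5, 35]]
```

```bash
python3 -c "
from bench import ctrl
print(ctrl.close_job())"
```

```text
the job is handed in; nothing more can be done
None
```

I handed the job in at about 36 s: the module was stood against the near rail and tipped across both rails, then docked terminal side up against the contact block, between the yellow lines. The last camera check put its contact end within a few millimetres of the block face. No judging result came back.

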